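# Roll the massage roller up into its warming dock and start it

## Task

With your fingertips, slowly push the massage roller up the ramp of its warming dock and over the crest until it lies in its seat against the stop, staying behind it all the way up so that it never runs loose or rolls back down the slope. Then press the green start button on the dock. Do not grip, squeeze or lift the roller, and leave the gel bottle, the cream jar and the spare handpiece where they stand.

Things in the scene. Friction and masses are not known exactly. Their poses are not given: they have to be found in the camera images.
- dock: Fixed white warming dock, 210 mm wide, 274 mm long. Origin at table level under the middle of the ramp's crest; x points level, up the ramp to the stop; y across, z up. Grey ramp with dark tread lines: from table level at x -140 mm to the crest at x 0, 19.7 mm high (8 deg). White side kerbs stand 10 mm above it; channel 184 mm wide. Nothing on the ramp holds the roller.
- ramp_foot (a point): Middle of the ramp's lower edge, at table level; axes as the dock's.
- stop (a point): Middle of the foot of the stop, 16 mm above the table: the upright front face of the rear housing (62 mm high, 80 mm deep), with two brass contacts. Axes as the dock's. From the crest, 50 mm before it, the grey seat falls 4 deg to the stop, so a roller past the crest runs to the stop and stays there.
- roller: Loose massage roller: polished black hard-plastic cylinder (slippery, rolls freely), aluminium rings and end bands, diameter 56 mm, length 160 mm, 0.35 to 0.7 kg. Origin at its centre; y is its axis, x and z turn as it rolls. Starts on the table just below the ramp's foot, across it within 7 deg. Seated against the stop its centre is at dock x +22 mm, 46 mm above the table.
- start_top (a point): Centre of the top face of the green start button, a disc 28 mm across in a dark collar on top of the dock's rear housing, 41 mm behind the stop face and 45 mm to the -y side of the dock's middle. It is pressed straight down.
- start (a joint): Travel of the start button in m: 0 released, 0.006 fully pressed (needs about 3 N); it springs back.
- gel: Loose bystander: clear gel bottle, blue label, white cap, 52 mm across, 150 mm high, standing beside the dock on its +y side; origin at the centre of its underside.
- cream: Loose bystander: white cream jar with aluminium lid, 64 mm across, 55 mm high, standing beside the dock's rear housing on its +y side; origin at the centre of its underside.
- handpiece: Loose bystander: spare treatment handpiece (silver collar, black band, steel pins on top), 66 mm across, 70 mm high, standing on the dock's -y side; origin at the centre of its underside.
Mind the look-alikes: they are no part of the job. What is shaped like the roller but purple or red is not meant.

How it is judged:
By the outcome, as a careful person would: the job done as asked, in the order asked, and still so for the second after the job is handed in, with the robot touching nothing.
It also fails if it takes over 48 s, if anything falls off the work surface, if the arm or the gripper's body presses on something with over 40 N, if the wrist force passes 120 N, or if a joint passes its speed limit or range.

## Robot

A 6-joint arm with a two-finger parallel gripper is mounted at the origin on the work surface. World frame = base frame: x ahead of the robot, y to its left, z up, the work surface at z = 0. Lengths are in mm, angles in rad, forces in N, time in s.
With the tool pointing down it reaches from about 400 to 925 mm from the base axis. Payload 12.5 kg.
Tool frame: the origin (TCP) lies between the finger pads; the fingertips stand 14 mm ahead of it and the grasp point (between the pads) lies 5 mm behind it; x points along the fingers, y is the direction in which the jaws open and shut, and the axes are right-handed (so a half turn about x gives the same grasp; the last joint's range is limited). The gripper opens to 95 mm and grips with 3 to 60 N. Pads are 20 mm wide; open, the fingers measure 119 mm over their backs; the gripper's body (75 mm by 180 mm) begins 59 mm behind the grasp point.
Start: joints at [-1.221, 0.491, 1.559, -0, 1.092, -0.106], TCP at [275.137, -561.199, 228.661] pointing down, gripper open.
Joint ranges: [-3.1, 3.1], [-0.84, 2.19], [0.05, 2.79], [-1.13, 4.28], [0.06, 2.93], [-2.69, 2.69]. Speed limits (rad/s): [2.22, 2.22, 2.79, 3.14, 3.14, 3.14].

## Interface

Orientations are given as [roll, pitch, yaw] about the fixed x, y, z axes, in that order (R = Rz(yaw) Ry(pitch) Rx(roll)).
In Python, from cell import env, cams gives the robot as it stands.
- The arm moves only by the tool carry_out, never from a script. Its arguments are lists of equal length, an entry for each row: "grip": the closure, from -1 (fully open) to 1 (shut); "linear": the shift along the tool's x, y, z scaled (see below), a list of three; "turn": the turn about the tool's x scaled (see below). In form: {"grip": [grip, ...], "linear": [[tx, ty, tz], ...], "turn": [turn, ...]}. A call has 1 to 5 rows; each row shifts and turns the commanded pose from where the row before left it, along the tool's axes as they then stand; what a row does not reach is not made up. The controller multiplies each number of a shift by 0.5 m and each number of a turn by 180 degrees. A row lasts 1/10 s, in which the tool goes at most 50 mm and 8.59 degrees, less where a joint would pass 70% of its speed; a pose out of reach is approached as far as the arm can. A call with a number of a shift or a turn outside -1 to 1 is refused whole. A call with a gripper value outside its range is refused whole. The fingers move at their own pace and stop on an object; the grip force is fixed at half the most. Time passes only in rows, so rows that do not move let the fingers close. It gives the time, the measured TCP pose, the force and the opening at its end, in the units of the state.
- env.state(): the state, without advancing time (a new reading comes with each control period).
- cams.read_camera(name): name is "scene" or "top" or "wrist"; returns the picture (420x560x3 uint8, blue, green, red); there is no depth.
- cams.camera_info(name): a dict with "fx", "fy", "cx", "cy" (pixels), "view" (4x4, takes a point from world to camera coordinates). Camera axes: x right, y down, z forward; pixel columns grow to the right and rows downward; lengths in mm; the calibration is good to about 2 mm. A picture is of the moment at which its call begins: read the wrist's pose just before it. camera_info takes no time and is no camera call; for the wrist camera it gives the pose at the moment of the call.
- env.job_done(): hands the job in, once; it reports no verdict.
The state is a dict: "t": time; "joints": joint angles; "qvel": joint speeds; "tau": joint torques, N m; "eef_pos": TCP position; "tcp_rot": TCP orientation; "ft_force": force on the tool from outside, world axes, zero at the start; "moment": the same for the moment, N m; "opening": opening from 0.0 (shut) to 1.0 (fully open).
Only numpy, scipy, OpenCV 4.12 (cv2) and the standard library are available. Lean on these libraries where they do the work, as an engineer would, in place of code of your own. Each camera call takes 0.05 s, during which the arm holds its last target. There are 200 camera calls.

## Working session

There is one attempt and no reset: what is moved stays moved. The work goes in short steps, Python scripts to look and compute and a tool call to move; the robot and the scene stay as the last step left them, time stands still between calls to the robot, and variables do not carry over. Pictures are saved under pics/ and viewed, about 8 in all and at most 12, crops included, and the job is handed in when it is done.

Besides the shell and the picture viewer there is one more tool, called after "Call:" as name(argument=value, ...), one argument or row to a line, values as JSON. carry_out: Moves the arm, as the interface text tells. Shifts and turns lie within -1 to 1; 1 stands for 0.5 m of shift or 180 degrees of turn. Its arguments: {"type":"object","properties":{"grip":{"type":"array"},"linear":{"type":"array"},"turn":{"type":"array"}},"required":["grip","linear","turn"]}

```bash
mkdir -p pics; python3 - <<'E'
from cell import env,cams
import cv2,numpy as np
s=env.state();print({k:np.round(v,3).tolist() for k,v in s.items()})
for n in("top","scene"):
    cv2.imwrite(f"pics/{n}0.png",cams.read_camera(n));i=cams.camera_info(n);print(n,i["fx"],i["cx"],i["cy"],np.round(i["view"],3).tolist())
E
```

```text
{'t': 0.0, 'joints': [-1.221, 0.492, 1.559, 0.0, 1.092, -0.106], 'qvel': [-0.0, 0.0, -0.001, -0.0, 0.002, -0.0], 'tau': [0.002, -61.264, -25.818, 0.069, 0.048, -0.0], 'eef_pos': [275.051, -560.971, 228.068], 'tcp_rot': [-1.696, 1.57, 1.901], 'ft_force': [-0.123, -0.303, -0.369], 'moment': [-0.009, -0.056, -0.007], 'opening': 0.999}
top 429.42280064543644 281.74335214090337 209.81920018019608 [[0.014, -1.0, -0.009, 1.21], [-0.994, -0.013, -0.106, 546.223], [0.106, 0.01, -0.994, 915.84], [0.0, 0.0, 0.0, 1.0]]
scene 509.5978646950811 281.4077932739646 209.44721396370775 [[-0.56, 0.828, -0.004, 300.102], [0.521, 0.349, -0.779, -238.018], [-0.644, -0.438, -0.627, 1660.568], [0.0, 0.0, 0.0, 1.0]]
```

View pics/top0.png

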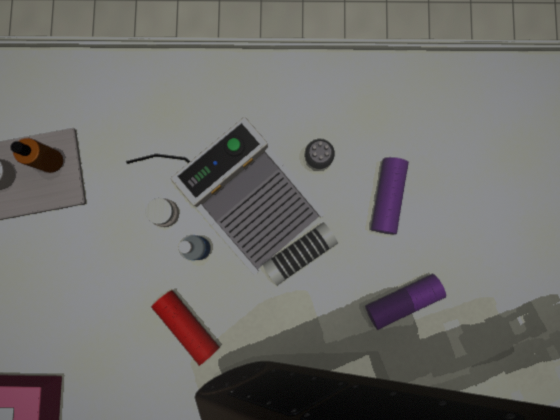

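View pics/scene0.png

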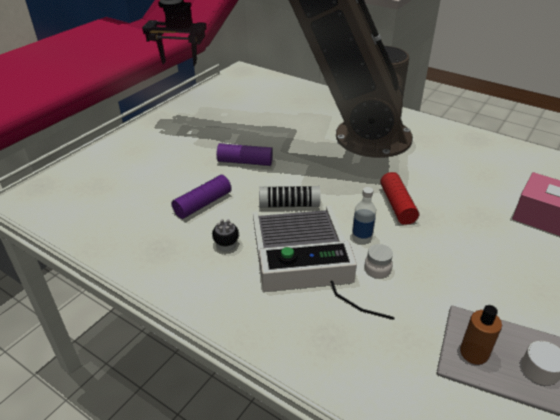

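The top view shows the dock with its green button at (233,145) and the housing's upper left at (172,180)-(247,120). The roller is at about (301,253), below the ramp foot. The scene view agrees. Next I'll enlarge the dock and triangulate the button.

```bash
cat > h.py <<'E'
import cv2,numpy as np
from cell import env,cams
def ray(n,uv):
    i=cams.camera_info(n);V=np.array(i["view"]);R,t=V[:3,:3],V[:3,3]
    d=R.T@np.array([(uv[0]-i["cx"])/i["fx"],(uv[1]-i["cy"])/i["fy"],1]);return -R.T@t,d
def onz(n,uv,z):
    o,d=ray(n,uv);return o+d*(z-o[2])/d[2]
def proj(n,p):
    i=cams.camera_info(n);V=np.array(i["view"]);c=V[:3,:3]@np.array(p)+V[:3,3]
    return np.array([i["fx"]*c[0]/c[2]+i["cx"],i["fy"]*c[1]/c[2]+i["cy"]])
def tri(n1,a,n2,b):
    o1,d1=ray(n1,a);o2,d2=ray(n2,b)
    k=np.linalg.lstsq(np.c_[d1,-d2],o2-o1,rcond=None)[0]
    return (o1+k[0]*d1+o2+k[1]*d2)/2,np.linalg.norm(o1+k[0]*d1-o2-k[1]*d2)
E
python3 - <<'E'
from h import *
c=[]
for n,box in(("top",(160,260,110,200)),("scene",(270,310,240,265))):
    im=cv2.imread(f"pics/{n}0.png");h=cv2.cvtColor(im,cv2.COLOR_BGR2HSV)
    m=cv2.inRange(h,(50,120,60),(85,255,255))
    k,l,st,ce=cv2.connectedComponentsWithStats(m);j=1+np.argmax(st[1:,4]);print(n,st[j],ce[j]);c.append(ce[j])
print(tri("top",c[0],"scene",c[1]))
im=cv2.imread("pics/top0.png")[110:290,165:345];cv2.imwrite("pics/topc.png",cv2.resize(im,(720,600)if 0 else (600,600),interpolation=cv2.INTER_CUBIC))
E
```

```text
top [227 138  13  13 132] [233.31060606 144.11363636]
scene [281 248  13   9  90] [287.05555556 251.9       ]
(array([679.46242112, 112.57750189,  79.27407558]), np.float64(0.3457441165451376))
```

View pics/topc.png

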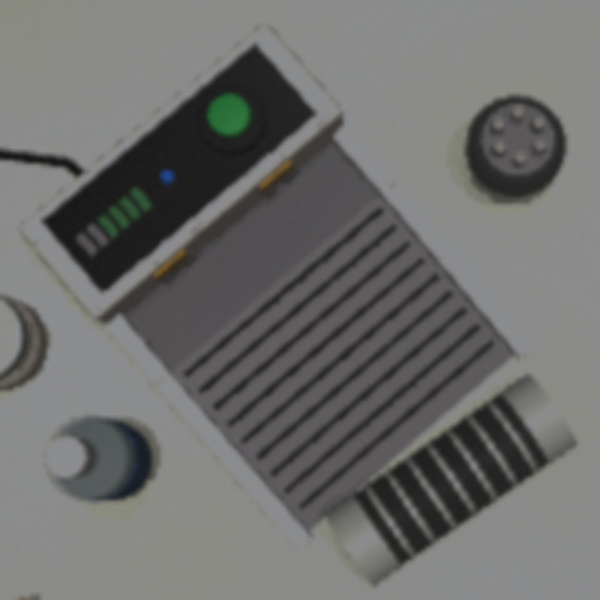

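The crop shows the housing's top corners at (22,230), (265,27), (340,108) and (105,308). The ramp foot corners are near (308,545) and (520,355), and the roller runs from (352,550) to (555,415).

```bash
python3 - <<'E'
from h import *
f=lambda u,v:(165+u/3.3333,110+v/3.3333)
for z in(62,70,78):
    A,B,C,D=[onz("top",f(*p),z)[:2] for p in((22,230),(265,27),(340,108),(105,308))]
    y=(A-B+D-C);x=np.array([y[1],-y[0]])/np.linalg.norm(y)
    print(z,"w",np.linalg.norm(A-B),np.linalg.norm(D-C),"d",np.linalg.norm(A-D),np.linalg.norm(B-C),"yaw",np.degrees(np.arctan2(x[1],x[0])),"cen",(A+B+C+D)/4)
    b=onz("top",(233.3+.3,144.1+.3),z+2)[:2];print(" but",b, "rel cen",(b-(A+B+C+D)/4)@x,(b-(A+B+C+D)/4)@np.array([-x[1],x[0]]))
# tread yaw
for z,p,q in((19,(185,373),(381,210)),(4,(303,508),(493,347))):
    a,b=[onz("top",f(*k),z)[:2] for k in(p,q)];v=a-b;print("tread",np.degrees(np.arctan2(v[1],v[0]))-90,np.linalg.norm(v),(a+b)/2)
# roller: ring mask in image, silhouette
a,b=[onz("top",f(*k),28)[:2] for k in((352,550),(555,412))];v=a-b;print("roller",(a+b)/2,np.linalg.norm(v),np.degrees(np.arctan2(v[1],v[0]))-90)
E
```

```text
62 w 205.04886272037402 198.63054445305343 d 74.43250923437365 73.13538857506721 yaw 41.69551732448761 cen [648.31192135 142.18109332]
 but [682.94197062 113.74415469] rel cen 6.942465752942201 -44.26852109879462
70 w 203.2394924134461 196.87780998569673 d 73.7757098242619 72.49003507874558 yaw 41.69551732448762 cen [646.52673988 140.91487893]
 but [680.84658791 112.72662582] rel cen 6.87626013253633 -43.87649289306783
78 w 201.43012210651813 195.12507551834014 d 73.11891041415026 71.84468158242395 yaw 41.69551732448762 cen [644.74155842 139.64866455]
 but [678.75120519 111.70909694] rel cen 6.8100545121304235 -43.484464687341074
tread 40.90133794751705 170.648938632532 [574.40433598  79.59811206]
tread 40.990928013553486 167.52458581285057 [485.06945333   1.47341695]
roller [449.58879404 -35.2710287 ] 160.43394950220397 34.769083177388225
```

```bash
cat >> h.py <<'E'
from scipy.spatial.transform import Rotation as Ro
Y0=np.radians(41.0);O=np.array([584.7,88.0])
ex=np.array([np.cos(Y0),np.sin(Y0)]);ey=np.array([-ex[1],ex[0]])
def w(x,y):return O+x*ex+y*ey
def d(p):q=np.array(p[:2])-O;return np.array([q@ex,q@ey])
def rot():return Ro.from_euler("xyz",env.state()["tcp_rot"]).as_matrix()
def plan(target,yaw_deg,n,nt=None,start=None):
    """rows to reach target with tool y along +-(dock/roller y axis at yaw)"""
    s=env.state();R=rot();p=np.array(s["eef_pos"]) if start is None else start
    yv=np.array([-np.sin(np.radians(yaw_deg)),np.cos(np.radians(yaw_deg)),0])
    a=np.arctan2(yv@R[:,2],yv@R[:,1]);a=(a+np.pi/2)%np.pi-np.pi/2
    nt=nt or n;print("turn deg",np.degrees(a),"R",np.round(R,3).tolist())
    st=(np.array(target)-p)/n
    for k in range(n):
        print(np.round(R.T@st/500,4).tolist(),round(np.degrees(a)/nt/180 if k<nt else 0,4))
        if k<nt:R=R@Ro.from_rotvec([a/nt,0,0]).as_matrix()
E
python3 - <<'E'
from h import *
plan([408,-64,110],35,15)
print(onz("top",(368,318),28),onz("top",(215,360),28))
E
```

```text
turn deg -8.886390854979847 R [[-0.0, 0.44, -0.898], [0.001, -0.898, -0.44], [-1.0, -0.001, -0.0]]
[0.0158, -0.0517, -0.0451] -0.0033
[0.0158, -0.0512, -0.0456] -0.0033
[0.0158, -0.0507, -0.0461] -0.0033
[0.0158, -0.0503, -0.0467] -0.0033
[0.0158, -0.0498, -0.0472] -0.0033
[0.0158, -0.0493, -0.0477] -0.0033
[0.0158, -0.0488, -0.0482] -0.0033
[0.0158, -0.0483, -0.0487] -0.0033
[0.0158, -0.0478, -0.0492] -0.0033
[0.0158, -0.0473, -0.0497] -0.0033
[0.0158, -0.0468, -0.0502] -0.0033
[0.0158, -0.0462, -0.0507] -0.0033
[0.0158, -0.0457, -0.0511] -0.0033
[0.0158, -0.0452, -0.0516] -0.0033
[0.0158, -0.0446, -0.0521] -0.0033
[ 315.65026098 -179.48422221   28.        ] [223.33186892 145.95145706  28.        ]
```

Call:
carry_out(
  grip=[-1,-1,-1,-1,-1],
  linear=[
    [0.0158,-0.0517,-0.0451],
    [0.0158,-0.0512,-0.0456],
    [0.0158,-0.0507,-0.0461],
    [0.0158,-0.0503,-0.0467],
    [0.0158,-0.0498,-0.0472],
  ],
  turn=[-0.0033,-0.0033,-0.0033,-0.0033,-0.0033],
)

```text
t: 0.6
eef_pos: [319.5, -394.1, 188.7]
tcp_rot: [-1.592, 1.571, 2.057]
ft_force: [0.0, -0.6, 0.2]
opening: 1.001
```

Call:
carry_out(
  grip=[-1,-1,-1,-1,-1],
  linear=[
    [0.0158,-0.0493,-0.0477],
    [0.0158,-0.0488,-0.0482],
    [0.0158,-0.0483,-0.0487],
    [0.0158,-0.0478,-0.0492],
    [0.0158,-0.0473,-0.0497],
  ],
  turn=[-0.0033,-0.0033,-0.0033,-0.0033,-0.0033],
)

```text
t: 1.1
eef_pos: [363.8, -228.5, 149.3]
tcp_rot: [-1.278, 1.571, 2.423]
ft_force: [1.5, -0.7, 0.6]
opening: 1.0
```

Call:
carry_out(
  grip=[-1,-1,-1,-1,-1],
  linear=[
    [0.0158,-0.0468,-0.0502],
    [0.0158,-0.0462,-0.0507],
    [0.0158,-0.0457,-0.0511],
    [0.0158,-0.0452,-0.0516],
    [0.0158,-0.0446,-0.0521],
  ],
  turn=[-0.0033,-0.0033,-0.0033,-0.0033,-0.0033],
)

```text
t: 1.6
eef_pos: [408.2, -62.9, 109.8]
tcp_rot: [1.587, 1.571, -0.943]
ft_force: [-0.2, -0.5, -0.3]
opening: 1.001
```

Call:
carry_out(
  grip=[-1,-1,-1],
  linear=[
    [0,0,0],
    [0,0,0],
    [0,0,0],
  ],
  turn=[0,0,0],
)

```text
t: 1.9
eef_pos: [408.1, -64.9, 110.2]
tcp_rot: [1.851, 1.57, -0.679]
ft_force: [0.1, 0.0, -0.3]
opening: 0.999
```

```bash
python3 - <<'E'
from h import *
s=env.state();print(s["t"],s["eef_pos"],s["ft_force"],np.round(s["joints"],2))
for n in("top","wrist","scene"):cv2.imwrite(f"pics/{n}1.png",cams.read_camera(n))
a=cv2.imread("pics/wrist1.png");b=cv2.imread("pics/scene1.png")[140:300,180:420]
b=cv2.resize(b,(560,373));cv2.imwrite("pics/m1.png",cv2.resize(np.vstack([a,b]),(423,600)))
plan([408,-64,26],35,4)
E
```

```text
1.9 [408.05670102 -64.85550679 110.24818068] [ 0.1329185   0.03459857 -0.29812044] [-0.32  0.39  2.19 -0.    0.56  0.64]
turn deg -0.06447967369722722 R [[0.0, 0.573, -0.82], [-0.0, -0.82, -0.573], [-1.0, 0.0, -0.0]]
[0.0422, -0.0005, -0.0003] -0.0001
[0.0422, -0.0005, -0.0003] -0.0001
[0.0422, -0.0005, -0.0003] -0.0001
[0.0422, -0.0005, -0.0003] -0.0001
```

View pics/m1.png

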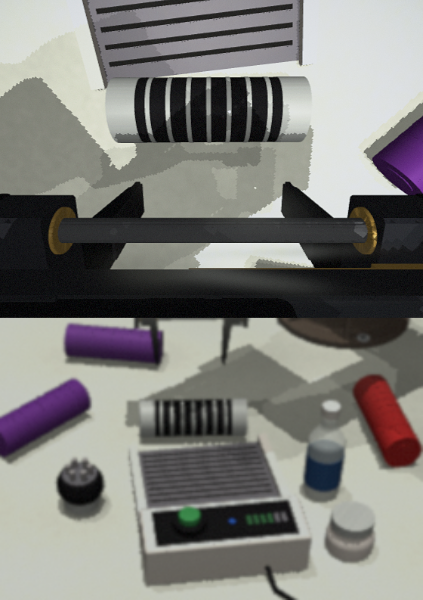

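The wrist view shows the roller parallel to the finger line and centred, about (209,109) in the montage. The fingers are behind it and clear of it. I'll check its position from here, then descend.

```bash
python3 - <<'E'
from h import *
k=560/423
E=[onz("wrist",(u*k,v*k),28)[:2] for u,v in((107,110),(311,108.5))]
c=(E[0]+E[1])/2;v=E[0]-E[1];print(c,np.linalg.norm(v),np.degrees(np.arctan2(v[1],v[0]))-90,d(c))
F=[onz("wrist",(u*k,v*k),10)[:2] for u,v in((103,88),(303,66))];print([d(f) for f in F])
E
```

```text
[452.05059488 -32.1472863 ] 180.14826385748626 35.40194007581114 [-178.93548885   -3.65046809]
[array([-150.30671906,   92.71213609]), array([-150.36091711,  -92.95493687])]
```

Call:
carry_out(
  grip=[-1,-1,-1,-1,-1],
  linear=[
    [0.042,0,0],
    [0.042,0,0],
    [0.042,0,0],
    [0.042,0,0],
    [0,0,0],
  ],
  turn=[0,0,0,0,0],
)

```text
t: 2.55
eef_pos: [407.2, -64.7, 24.6]
tcp_rot: [-0.903, 1.568, 2.848]
ft_force: [-1.0, 0.0, -0.3]
opening: 0.999
```

Call:
carry_out(
  grip=[-1,-1,-1,-1,-1],
  linear=[
    [0,0,-0.006],
    [0,0,-0.006],
    [0,0,-0.004],
    [0,0,-0.003],
    [0,0,-0.003],
  ],
  turn=[0,0,0,0,0],
)

```text
t: 3.05
eef_pos: [417.4, -57.8, 26.6]
tcp_rot: [2.157, 1.57, -0.373]
ft_force: [0.2, 1.1, -0.3]
opening: 1.002
```

Call:
carry_out(
  grip=[-1,-1,-1,-1,-1],
  linear=[
    [0,0,-0.003],
    [0,0,-0.003],
    [0,0,-0.003],
    [0,0,-0.003],
    [0,0,-0.003],
  ],
  turn=[0,0,0,0,0],
)

```text
t: 3.55
eef_pos: [423.3, -53.5, 26.1]
tcp_rot: [0.394, 1.571, -2.136]
ft_force: [0.8, -0.5, 0.5]
opening: 1.0
```

```bash
python3 - <<'E'
from h import *
s=env.state();print(s["t"],s["eef_pos"],d(s["eef_pos"]),s["ft_force"])
a=cams.read_camera("wrist");b=cams.read_camera("top")[170:300,240:360]
cv2.imwrite("pics/m2.png",np.hstack([a,cv2.resize(b,(388,420))])[:, :].copy() if 0 else cv2.resize(np.hstack([a,cv2.resize(b,(388,420))]),(800,354)))
E
```

```text
3.55 [423.27494813 -53.54831516  26.09847293] [-214.69308334   -0.92350673] [ 0.82764326 -0.50730926  0.50102939]
```

View pics/m2.png

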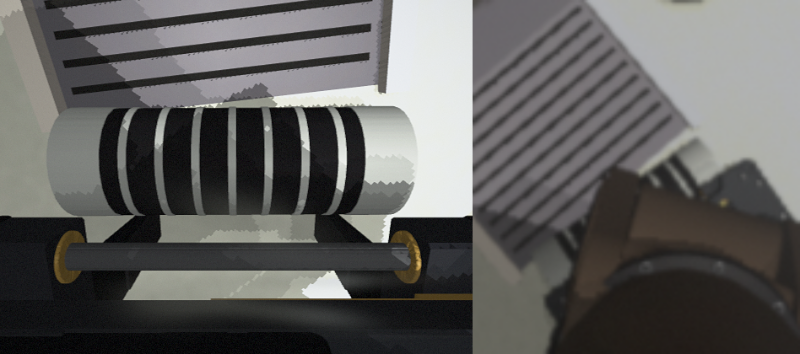

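Call:
carry_out(
  grip=[-1,-1,-1,-1,-1],
  linear=[
    [0,0,-0.003],
    [0,0,-0.004],
    [0,0,-0.004],
    [0,0,-0.005],
    [0,0,-0.005],
  ],
  turn=[0,-0.003,-0.003,-0.004,-0.004],
)

```text
t: 4.15
eef_pos: [431.9, -47.3, 26.1]
tcp_rot: [1.315, 1.571, -1.17]
ft_force: [-0.5, -0.5, 0.1]
opening: 0.996
```

Call:
carry_out(
  grip=[-1,-1,-1,-1,-1],
  linear=[
    [0,0,-0.005],
    [0,0,-0.005],
    [0,0,-0.005],
    [0,0,-0.005],
    [0,0,-0.005],
  ],
  turn=[-0.004,-0.004,-0.004,-0.003,-0.002],
)

```text
t: 4.65
eef_pos: [441.5, -39.5, 26.1]
tcp_rot: [-0.457, 1.571, -2.89]
ft_force: [-1.4, -0.5, 0.5]
opening: 0.999
```

```bash
python3 - <<'E'
from h import *
s=env.state();R=rot();print(s["t"],s["eef_pos"],d(s["eef_pos"]),s["ft_force"],np.degrees(np.arctan2(-R[1,2],-R[0,2])))
a=cams.read_camera("wrist");cv2.imwrite("pics/m3.png",a)
E
```

```text
4.65 [441.4794619  -39.48194831  26.11043757] [-191.72559541   -2.25072054] [-1.3869979  -0.48276293  0.48299963] 40.637242668723076
```

View pics/m3.png

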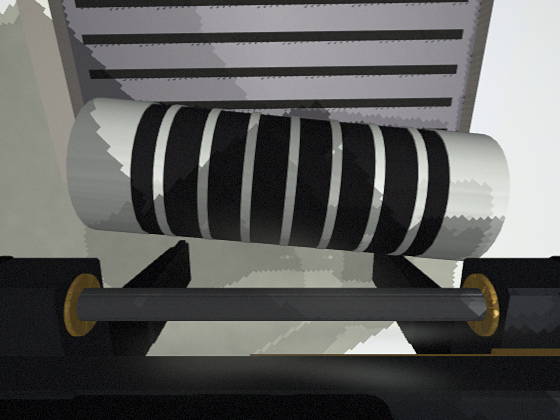

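The wrist view shows the roller still about 6° skewed relative to the tool, with only the -y (right) finger touching. It's rolling along its own heading. I'll measure the pose.

```bash
cat >> h.py <<'E'
def roller(ends,z=28,n="wrist"):
    E=[onz(n,e,z)[:2] for e in ends];c=(E[0]+E[1])/2;v=E[0]-E[1]
    return d(c),np.linalg.norm(v),np.degrees(np.arctan2(v[1],v[0]))-90-41
E
python3 - <<'E'
from h import *
# ring joints: silver/black boundary midpoints (visible midline)
for z in(28,45,56):print(z,roller([(74,165),(502,198)],z))
p=env.state()["eef_pos"];R=rot()
for y in(-47.5,47.5):
  for z in (-10,10): print(y,z,proj("wrist",np.array(p)+R@np.array([14,y,z])))
# project model: roller candidate centre, bottom line
for x in(-150,-155,-160):
  for yw in(35,):
    u=np.array([-np.sin(np.radians(yw)),np.cos(np.radians(yw))])
    print(x,[np.round(proj("wrist",[*(w(x,-5)+s*80*u),28])).tolist() for s in(1,-1)])
E
```

```text
28 (array([-147.59179407,   -7.97124276]), np.float64(190.05197066210843), np.float64(-4.736178891730717))
45 (array([-144.77659218,   -7.51626625]), np.float64(169.04511841329742), np.float64(-4.736178891730717))
56 (array([-142.95499095,   -7.22186969]), np.float64(155.45244931112558), np.float64(-4.736178891730717))
-47.5 -10 [185.76009872 242.19750499]
-47.5 10 [188.30362181 278.32348505]
47.5 -10 [371.9080517  242.36992652]
47.5 10 [369.41163207 278.48545404]
-150 [[102.0, 169.0], [461.0, 205.0]]
-155 [[104.0, 180.0], [459.0, 215.0]]
-160 [[105.0, 192.0], [458.0, 226.0]]
```

Call:
carry_out(
  grip=[-1,-1,-1,-1,-1],
  linear=[
    [0,0,0.012],
    [0,0.024,0],
    [0,0.024,0],
    [0,0,-0.006],
    [0,0,-0.004],
  ],
  turn=[0,-0.012,-0.012,0,0],
)

```text
t: 5.2
eef_pos: [456.0, -57.8, 26.1]
tcp_rot: [-0.855, 1.57, 3.068]
ft_force: [-1.9, -1.2, 0.4]
opening: 1.005
```

Call:
carry_out(
  grip=[-1,-1,-1,-1,-1],
  linear=[
    [0,0,-0.004],
    [0,0,-0.004],
    [0.0,0,-0.004],
    [-0.0005,0,-0.004],
    [-0.0005,0,-0.004],
  ],
  turn=[0,0,0,0,0],
)

```text
t: 5.7
eef_pos: [463.5, -50.7, 26.7]
tcp_rot: [1.457, 1.571, -0.9]
ft_force: [-1.1, -2.2, 1.0]
opening: 0.998
```

```bash
python3 - <<'E'
from h import *
s=env.state();R=rot();print(s["t"],s["eef_pos"],d(s["eef_pos"]),s["ft_force"],np.degrees(np.arctan2(-R[1,2],-R[0,2])))
a=cams.read_camera("wrist");cv2.imwrite("pics/m4.png",a)
E
```

```text
5.7 [463.54807132 -50.67774287  26.67293159] [-182.41530656  -25.17860442] [-1.11998028 -2.1635945   0.96090884] 44.92479503334026
```

View pics/m4.png

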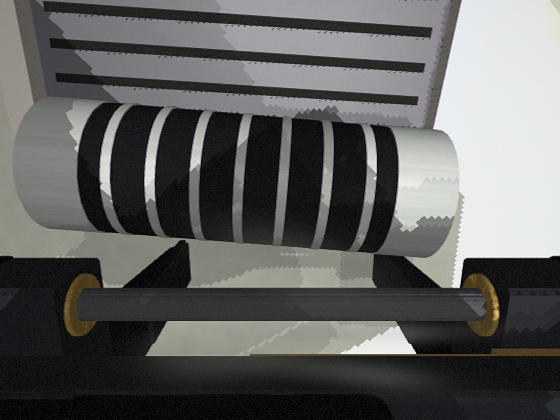

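The roller's rings are now almost parallel to the tread lines: about 4.5° on its top edge against about 3.8° on the treads. The off-centre push is squaring it. I'll keep the fingers at +4° and climb.

```bash
python3 - <<'E'
from h import *
for z in(35,45):print(roller([(13,160),(460,193)],z))
E
```

```text
(array([-136.52077179,   -5.40847781]), np.float64(188.91144229103517), np.float64(-0.2720592585034467))
(array([-134.93071104,   -6.49981389]), np.float64(176.09142443643069), np.float64(-0.2720592585034467))
```

Call:
carry_out(
  grip=[-1,-1,-1,-1,-1],
  linear=[
    [-0.0007,0,-0.005],
    [-0.0007,0,-0.005],
    [-0.0007,0,-0.005],
    [-0.0007,0,-0.005],
    [-0.0007,0,-0.005],
  ],
  turn=[0,0,0,0,0],
)

```text
t: 6.25
eef_pos: [472.3, -41.8, 28.4]
tcp_rot: [-0.497, 1.57, -2.854]
ft_force: [-2.0, -1.6, 0.9]
opening: 0.997
```

```bash
python3 - <<'E'
from h import *
s=env.state();R=rot();print(s["t"],s["eef_pos"],d(s["eef_pos"]),s["ft_force"],np.degrees(np.arctan2(-R[1,2],-R[0,2])))
a=cams.read_camera("wrist");cv2.imwrite("pics/m5.png",a)
E
```

```text
6.25 [472.31016469 -41.84639183  28.39982775] [-170.00858317  -24.26194965] [-2.03949316 -1.5792038   0.85502176] 44.94104109230236
```

View pics/m5.png

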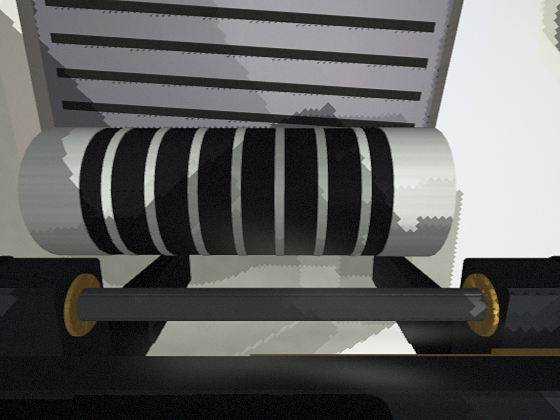

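Both fingers now touch and the roller is parallel to the tool at about +4°, which steers it back toward the middle as it climbs. Continuing up.

Call:
carry_out(
  grip=[-1,-1,-1,-1,-1],
  linear=[
    [-0.0008,0,-0.006],
    [-0.0008,0,-0.006],
    [-0.0008,0,-0.006],
    [-0.0008,0,-0.006],
    [-0.0008,0,-0.006],
  ],
  turn=[0,0,0,0,0],
)

```text
t: 6.8
eef_pos: [483.1, -31.2, 30.4]
tcp_rot: [1.539, 1.571, -0.819]
ft_force: [-2.3, -2.1, 1.4]
opening: 0.998
```

Call:
carry_out(
  grip=[-1,-1,-1,-1,-1],
  linear=[
    [-0.0008,0,-0.006],
    [-0.0008,0,-0.006],
    [-0.0008,0,-0.006],
    [-0.0008,0,-0.006],
    [-0.0008,0,-0.006],
  ],
  turn=[0,0,0,0,0],
)

```text
t: 7.3
eef_pos: [493.7, -20.7, 32.4]
tcp_rot: [0.783, 1.571, -1.575]
ft_force: [-1.7, -2.1, 1.9]
opening: 0.997
```

Call:
carry_out(
  grip=[-1,-1,-1,-1,-1],
  linear=[
    [-0.0008,0,-0.006],
    [-0.0008,0,-0.006],
    [-0.0008,0,-0.006],
    [-0.0008,0,-0.006],
    [-0.0008,0,-0.006],
  ],
  turn=[0,0,0,0,0],
)

```text
t: 7.8
eef_pos: [504.3, -10.1, 34.4]
tcp_rot: [1.249, 1.571, -1.109]
ft_force: [-2.5, -3.1, 1.7]
opening: 1.002
```

```bash
python3 - <<'E'
from h import *
s=env.state();R=rot();print(s["t"],s["eef_pos"],d(s["eef_pos"]),s["ft_force"],np.degrees(np.arctan2(-R[1,2],-R[0,2])))
a=cams.read_camera("wrist");cv2.imwrite("pics/m6.png",a)
E
```

```text
7.8 [504.34820407 -10.07336392  34.4049162 ] [-124.98418608  -21.3013861 ] [-2.4831751  -3.08260282  1.67835534] 44.92602572582717
```

View pics/m6.png

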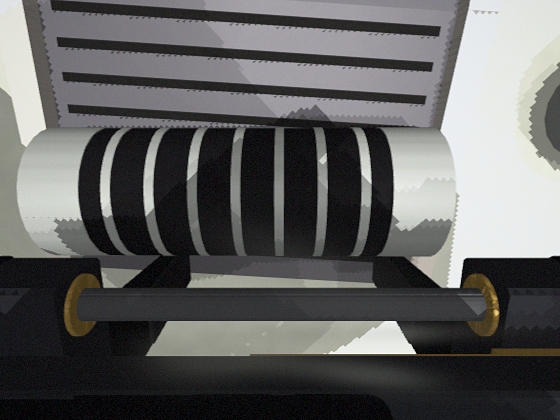

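The view shows the roller flat against both fingertips, inside both kerbs and still at +4°. Continuing.

Call:
carry_out(
  grip=[-1,-1,-1,-1,-1],
  linear=[
    [-0.0008,0,-0.006],
    [-0.0008,0,-0.006],
    [-0.0008,0,-0.006],
    [-0.0008,0,-0.006],
    [-0.0008,0,-0.006],
  ],
  turn=[0,0,0,0,0],
)

```text
t: 8.35
eef_pos: [514.9, 0.5, 36.4]
tcp_rot: [0.477, 1.571, -1.881]
ft_force: [-3.1, -2.1, 1.5]
opening: 0.997
```

Call:
carry_out(
  grip=[-1,-1,-1,-1,-1],
  linear=[
    [-0.0008,0,-0.006],
    [-0.0008,0,-0.006],
    [-0.0008,0,-0.006],
    [-0.0008,0,-0.006],
    [-0.0008,0,-0.006],
  ],
  turn=[0,0,0,0,0],
)

```text
t: 8.85
eef_pos: [525.6, 11.1, 38.4]
tcp_rot: [0.804, 1.571, -1.553]
ft_force: [-2.3, -2.5, 2.8]
opening: 1.002
```

Call:
carry_out(
  grip=[-1,-1,-1,-1,-1],
  linear=[
    [-0.0008,0,-0.006],
    [-0.0008,0,-0.006],
    [-0.0008,0,-0.006],
    [-0.0008,0,-0.006],
    [-0.0008,0,-0.006],
  ],
  turn=[0,0,0,0,0],
)

```text
t: 9.35
eef_pos: [536.2, 21.7, 40.4]
tcp_rot: [1.104, 1.571, -1.253]
ft_force: [-2.6, -0.9, 1.4]
opening: 1.001
```

Call:
carry_out(
  grip=[-1,-1,-1,-1,-1],
  linear=[
    [-0.0008,0,-0.006],
    [-0.0008,0,-0.006],
    [-0.0008,0,-0.006],
    [-0.0008,0,-0.006],
    [-0.0008,0,-0.006],
  ],
  turn=[0,0,0,0,0],
)

```text
t: 9.85
eef_pos: [546.8, 32.3, 42.4]
tcp_rot: [0.89, 1.571, -1.468]
ft_force: [-2.3, -1.5, 1.0]
opening: 1.0
```

Call:
carry_out(
  grip=[-1,-1,-1,-1,-1],
  linear=[
    [-0.0008,0,-0.005],
    [-0.0008,0,-0.005],
    [-0.0006,0,-0.004],
    [-0.0006,0,-0.004],
    [-0.0006,0,-0.004],
  ],
  turn=[0,0,0,0,0],
)

```text
t: 10.35
eef_pos: [554.5, 40.0, 44.1]
tcp_rot: [0.101, 1.571, -2.257]
ft_force: [-1.4, -2.6, 1.3]
opening: 1.0
```

```bash
python3 - <<'E'
from h import *
s=env.state();R=rot();print(s["t"],s["eef_pos"],d(s["eef_pos"]),s["ft_force"],np.degrees(np.arctan2(-R[1,2],-R[0,2])))
a=cams.read_camera("wrist");b=cams.read_camera("scene");cv2.imwrite("pics/m7.png",cv2.resize(np.hstack([a,cv2.resize(b[140:300,200:413],(560,420))]),(800,300)))
E
```

```text
10.35 [554.50133505  39.98138392  44.06767797] [-54.29426838 -16.42800278] [-1.3508083  -2.57034614  1.268175  ] 44.92506361323199
```

View pics/m7.png

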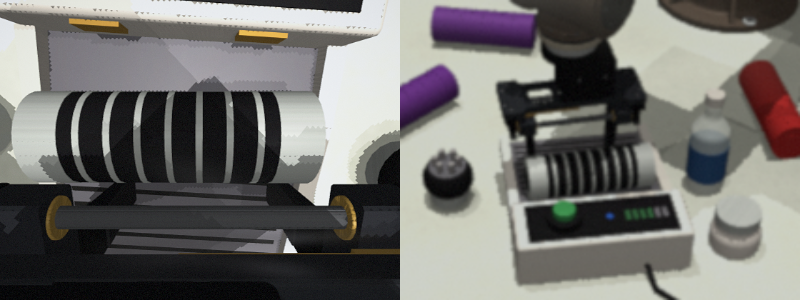

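The roller is just short of the crest, against both fingers and between the kerbs. The wrist view shows the brass contacts ahead. I'll ease it over.

Call:
carry_out(
  grip=[-1,-1,-1,-1,-1],
  linear=[
    [-0.0006,0,-0.004],
    [-0.0006,0,-0.004],
    [-0.0006,0,-0.004],
    [-0.0006,0,-0.004],
    [-0.0006,0,-0.004],
  ],
  turn=[0,0,0,0,0],
)

```text
t: 10.95
eef_pos: [561.7, 47.1, 45.6]
tcp_rot: [2.226, 1.571, -0.132]
ft_force: [-1.7, -0.3, 0.2]
opening: 1.003
```

Call:
carry_out(
  grip=[-1,-1,-1,-1,-1],
  linear=[
    [0,0,-0.004],
    [0,0,-0.004],
    [0,0,-0.004],
    [0,0,-0.004],
    [0,0,-0.004],
  ],
  turn=[0,0,0,0,0],
)

```text
t: 11.45
eef_pos: [568.7, 54.2, 45.5]
tcp_rot: [2.013, 1.571, -0.344]
ft_force: [-1.2, -0.1, 0.4]
opening: 1.001
```

Call:
carry_out(
  grip=[-1,-1,-1,-1,-1],
  linear=[
    [0,0,-0.004],
    [0,0,-0.004],
    [0,0,-0.004],
    [0,0,-0.004],
    [0,0,-0.002],
  ],
  turn=[0.004,0.004,0.005,0.005,0.004],
)

```text
t: 11.95
eef_pos: [575.3, 60.4, 45.6]
tcp_rot: [1.769, 1.571, -0.659]
ft_force: [-0.5, 0.3, -0.4]
opening: 1.004
```

```bash
python3 - <<'E'
from h import *
s=env.state();R=rot();print(s["t"],s["eef_pos"],d(s["eef_pos"]),s["ft_force"],np.degrees(np.arctan2(-R[1,2],-R[0,2])))
a=cams.read_camera("wrist");b=cams.read_camera("scene");cv2.imwrite("pics/m8.png",cv2.resize(np.hstack([a,cv2.resize(b[140:300,200:413],(560,420))]),(800,300)))
E
```

```text
11.95 [575.25394709  60.37499587  45.5546298 ] [-25.25266001 -14.65168697] [-0.53623433  0.29906269 -0.38795498] 40.8982441343072
```

View pics/m8.png

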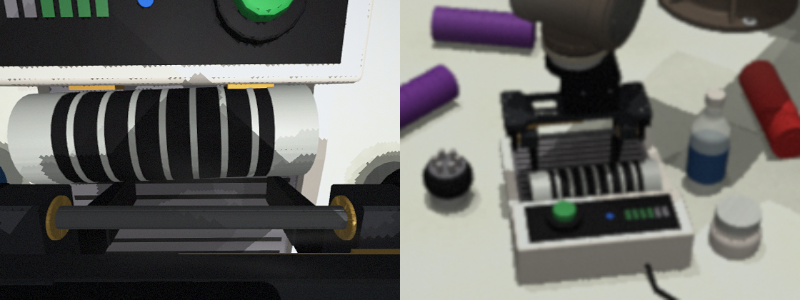

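The roller is over the crest with its right end at the stop. Its left end is a few mm behind, still yawed about +3°. I'll nudge gently with the squared fingers until it's flush.

Call:
carry_out(
  grip=[-1,-1,-1,-1,-1],
  linear=[
    [0,0,-0.003],
    [0,0,-0.003],
    [0,0,-0.003],
    [0,0,-0.003],
    [0,0,-0.002],
  ],
  turn=[0,0,0,0,0],
)

```text
t: 12.55
eef_pos: [578.2, 63.3, 45.4]
tcp_rot: [-0.294, 1.565, -2.718]
ft_force: [-13.6, -20.4, 9.7]
opening: 1.0
```

```bash
python3 - <<'E'
from h import *
s=env.state();print(d(s["eef_pos"]),s["ft_force"])
a=cams.read_camera("wrist");cv2.imwrite("pics/w9.png",a)
g=cv2.cvtColor(a,cv2.COLOR_BGR2HSV)
m=cv2.inRange(g,(10,120,90),(28,255,255));m[200:]=0
k,l,st,ce=cv2.connectedComponentsWithStats(m);print([(x.tolist(),np.round(c)) for x,c in zip(st,ce) if x[4]>15][1:])
# lower roller edge: black->grey below; print per-column lowest dark-to-bright gradient
gray=cv2.GaussianBlur(cv2.cvtColor(a,cv2.COLOR_BGR2GRAY),(5,5),0).astype(int)
for u in(60,110,150,200,250,300,340,380,420):
    col=gray[100:290,u];dd=np.diff(col);i=np.argsort(-abs(dd))[:6];print(u,sorted((int(j)+100,int(dd[j])) for j in i))
E
```

```text
[-21.10003856 -14.41953559] [-13.63360565 -20.3538426    9.71474644]
[([319, 129, 66, 4, 238], array([349., 130.])), ([98, 130, 65, 4, 233], array([129., 131.]))]
60 [(102, 56), (103, 61), (104, 40), (128, -28), (257, -56), (258, -49)]
110 [(101, 27), (102, 52), (103, 55), (104, 35), (127, -28), (254, 33)]
150 [(101, 29), (102, 52), (103, 45), (104, 27), (126, -24), (127, -26)]
200 [(101, 44), (102, 66), (103, 50), (126, -33), (127, -31), (128, -23)]
250 [(101, 57), (102, 62), (103, 33), (117, -26), (128, -35), (129, -28)]
300 [(100, 35), (101, 66), (102, 57), (127, -32), (128, -40), (129, -29)]
340 [(100, 46), (101, 73), (102, 50), (131, -46), (132, -62), (133, -42)]
380 [(100, 38), (101, 62), (102, 51), (103, 23), (125, -27), (126, -23)]
420 [(100, 48), (101, 72), (102, 49), (124, -23), (125, -37), (126, -33)]
```

The push reached 24 N with the contacts and stop level across the view, so the roller is flush. Backing off, then rising.

Call:
carry_out(
  grip=[-1,-1,-1,-1,-1],
  linear=[
    [0,0,0.008],
    [0,0,0.01],
    [0,0,0.02],
    [-0.04,0,0.02],
    [-0.06,0,0],
  ],
  turn=[0,0,0,0,0],
)

```text
t: 13.1
eef_pos: [556.6, 45.1, 94.8]
tcp_rot: [-0.749, 1.567, 3.107]
ft_force: [0.0, 0.5, 0.6]
opening: 0.997
```

Call:
carry_out(
  grip=[1,1,1,1,1],
  linear=[
    [-0.06,0,0],
    [-0.06,0,0],
    [0,0,0],
    [0,0,0],
    [0,0,0],
  ],
  turn=[0,0,0,0,0],
)

```text
t: 13.6
eef_pos: [557.9, 45.7, 154.6]
tcp_rot: [-0.726, 1.569, 3.131]
ft_force: [0.5, 0.3, 0.0]
opening: 0.637
```

```bash
python3 - <<'E'
from h import *
s=env.state();print(s["t"],s["eef_pos"],d(s["eef_pos"]),s["ft_force"],s["opening"])
i=cams.camera_info("wrist")
a=cams.read_camera("wrist");b=cams.read_camera("scene");t=cams.read_camera("top")
for n,im in(("w10",a),("s10",b),("t10",t)):cv2.imwrite(f"pics/{n}.png",im)
C={}
for n,im in(("wrist",a),("scene",b),("top",t)):
    m=cv2.inRange(cv2.cvtColor(im,cv2.COLOR_BGR2HSV),(50,120,60),(85,255,255))
    k,l,st,ce=cv2.connectedComponentsWithStats(m)
    if k>1:
        j=1+np.argmax(st[1:,4]);C[n]=ce[j];print(n,st[j],ce[j])
print(tri("wrist",C["wrist"],"scene",C["scene"]))
for z in(66,72,78):print(z,onz("wrist",C["wrist"],z),onz("scene",C["scene"],z))
cv2.imwrite("pics/m10.png",cv2.resize(np.hstack([a,cv2.resize(b[140:300,200:413],(560,420))]),(800,300)))
E
```

```text
13.6 [557.88739241  45.7386617  154.62161266] [-47.96166439 -14.30438358] [0.53557029 0.33448199 0.02389245] 0.636819121139073
wrist [ 306    0   48   35 1363] [328.69038885  14.70799707]
scene [281 248  13  10  97] [287.12371134 252.08247423]
(array([676.85368298, 110.48349687,  75.61723249]), np.float64(1.2806194047067943))
66 [679.87972017 110.73392847  66.        ] [668.15238416 105.51146825  66.        ]
72 [678.19703907 110.23382618  72.        ] [673.40651256 108.97485892  72.        ]
78 [676.51435796 109.7337239   78.        ] [678.66064097 112.43824959  78.        ]
```

View pics/m10.png

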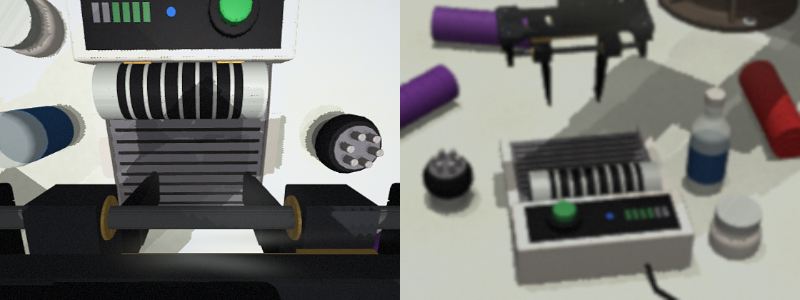

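The roller lies flush at the stop. The bottle, jar and handpiece are where they were. Next I'll move over the button with the fingers shut.

```bash
python3 - <<'E'
from h import *
plan([679.5,112.3,125],41,5)
E
```

```text
turn deg -0.037816403975952276 R [[-0.002, 0.656, -0.755], [0.0, -0.755, -0.656], [-1.0, -0.001, 0.001]]
[0.0117, 0.0117, -0.0541] -0.0
[0.0117, 0.0118, -0.0541] -0.0
[0.0117, 0.0118, -0.0541] -0.0
[0.0117, 0.0118, -0.0541] -0.0
[0.0117, 0.0118, -0.0541] -0.0
```

Call:
carry_out(
  grip=[1,1,1,1,1],
  linear=[
    [0.0117,0.0118,-0.0541],
    [0.0117,0.0118,-0.0541],
    [0.0117,0.0118,-0.0541],
    [0.0117,0.0118,-0.0541],
    [0.0117,0.0118,-0.0541],
  ],
  turn=[0,0,0,0,0],
)

```text
t: 14.25
eef_pos: [680.6, 112.8, 125.0]
tcp_rot: [-0.597, 1.569, -3.024]
ft_force: [0.5, -0.7, 0.8]
opening: 0.09
```

Call:
carry_out(
  grip=[1,1,1,1,1],
  linear=[
    [0,0,0],
    [0,0,0],
    [0.012,0,0],
    [0.012,0,0],
    [0.008,0,0],
  ],
  turn=[0,0,0,0,0],
)

```text
t: 14.75
eef_pos: [679.4, 111.8, 109.8]
tcp_rot: [-0.498, 1.57, -2.926]
ft_force: [-0.9, 0.6, -0.3]
opening: 0.001
```

```bash
python3 - <<'E'
from h import *
s=env.state();print(s["t"],s["eef_pos"],d(s["eef_pos"]),s["ft_force"],s["opening"])
E
```

```text
14.75 [679.41403985 111.80183573 109.81220092] [ 87.09700249 -44.17452756] [-0.86924731  0.56937117 -0.29146712] 0.0009168671966176559
```

Call:
carry_out(
  grip=[1,1,1,1,1],
  linear=[
    [0.006,0,0],
    [0.006,0,0],
    [0.006,0,0],
    [0.006,0,0],
    [0.004,0,0],
  ],
  turn=[0,0,0,0,0],
)

```text
t: 15.25
eef_pos: [680.0, 112.2, 96.2]
tcp_rot: [1.893, 1.571, -0.533]
ft_force: [-0.7, 0.2, 1.6]
opening: 0.004
```

Call:
carry_out(
  grip=[1,1,1,1,1],
  linear=[
    [0.003,0,0],
    [0.003,0,0],
    [0.003,0,0],
    [0.003,0,0],
    [0,0,0],
  ],
  turn=[0,0,0,0,0],
)

```text
t: 15.75
eef_pos: [680.1, 112.2, 92.5]
tcp_rot: [2.345, 1.569, -0.081]
ft_force: [-6.0, -1.1, 18.6]
opening: 0.007
```

Call:
carry_out(
  grip=[1,1],
  linear=[
    [-0.004,0,0],
    [0,0,0],
  ],
  turn=[0,0],
)

```text
t: 15.95
eef_pos: [680.1, 112.2, 92.9]
tcp_rot: [2.354, 1.57, -0.073]
ft_force: [-1.4, -1.0, 2.9]
opening: 0.006
```

Call:
carry_out(
  grip=[1,1],
  linear=[
    [-0.003,0,0],
    [0,0,0],
  ],
  turn=[0,0],
)

```text
t: 16.15
eef_pos: [680.1, 112.2, 93.8]
tcp_rot: [1.923, 1.571, -0.503]
ft_force: [-0.7, 0.0, 1.8]
opening: 0.009
```

Call:
carry_out(
  grip=[1,1],
  linear=[
    [-0.004,0,0],
    [0,0,0],
  ],
  turn=[0,0],
)

```text
t: 16.35
eef_pos: [680.0, 112.2, 95.9]
tcp_rot: [1.639, 1.571, -0.787]
ft_force: [-0.0, 0.0, 1.8]
opening: 0.005
```

Call:
carry_out(
  grip=[1,1],
  linear=[
    [-0.004,0,0],
    [0,0,0],
  ],
  turn=[0,0],
)

```text
t: 16.55
eef_pos: [680.0, 112.2, 98.0]
tcp_rot: [2.12, 1.571, -0.307]
ft_force: [0.2, 0.3, 1.0]
opening: 0.003
```

Call:
carry_out(
  grip=[1,1],
  linear=[
    [-0.006,0,0],
    [0,0,0],
  ],
  turn=[0,0],
)

```text
t: 16.75
eef_pos: [680.0, 112.2, 101.0]
tcp_rot: [1.355, 1.571, -1.071]
ft_force: [-0.7, 0.4, -0.3]
opening: 0.004
```

The force fell from 2.9 to 0 N over about 6 mm on the way up. That's the button's spring, so it was pressed fully and has sprung back. Now I'll retreat and do a last check.

Call:
carry_out(
  grip=[1,1,1,1,1],
  linear=[
    [-0.03,0,0],
    [-0.08,0,0],
    [-0.08,0,0],
    [-0.05,0.05,0],
    [0,0,0],
  ],
  turn=[0,0,0,0,0],
)

```text
t: 17.25
eef_pos: [698.7, 91.9, 226.1]
tcp_rot: [2.406, 1.563, -0.022]
ft_force: [-0.3, -0.5, 0.5]
opening: 0.005
```

```bash
python3 - <<'E'
from h import *
a=cams.read_camera("scene");[env.state() for _ in range(3)]
b=cv2.imread("pics/s10.png");o=cv2.imread("pics/scene0.png")
print(env.state()["t"],env.state()["eef_pos"],env.state()["ft_force"])
for n,(u0,u1,v0,v1) in dict(roller=(260,350,200,235),gel=(350,380,185,240),cream=(362,396,240,278),hand=(210,242,215,250),button=(278,298,244,264)).items():
    f=lambda p,q:float(cv2.absdiff(p[v0:v1,u0:u1],q[v0:v1,u0:u1]).mean())
    sh=lambda p,q:np.round(cv2.phaseCorrelate(np.float32(cv2.cvtColor(p[v0:v1,u0:u1],6)),np.float32(cv2.cvtColor(q[v0:v1,u0:u1],6)))[0],2)
    print(n,"vs seated",round(f(a,b),1),sh(a,b),"vs start",round(f(a,o),1),sh(a,o))
# ring ends of the roller in scene
g=cv2.cvtColor(a,cv2.COLOR_BGR2HSV)
print("expected seated ends px",[np.round(proj("scene",[*w(22,y),46])).tolist() for y in(80,-80)])
E
```

```text
17.3 [697.17943325  92.57416797 223.32079312] [ 0.03570911 -1.33207699  0.03229884]
roller vs seated 21.7 [-0.32 -0.26] vs start 47.8 [-0.62 -0.43]
gel vs seated 15.0 [-0.1   0.02] vs start 25.4 [-0.45  0.18]
cream vs seated 7.1 [ 0.15 -0.1 ] vs start 10.4 [ 0.04 -0.1 ]
hand vs seated 4.5 [ 0.03 -0.07] vs start 14.5 [-0.02 -0.01]
button vs seated 18.2 [0.04 0.16] vs start 17.4 [-0.51 -0.3 ]
expected seated ends px [[335.0, 239.0], [268.0, 244.0]]
```

```bash
python3 -c "
from cell import env
print(env.job_done())"
```

```text
the job is handed in; nothing more can be done
None
```

The roller is in its seat against the stop, the green start button has been pressed, and the job was handed in at about 17.3 s of the 48 s allowed.

- **Push:** I pushed the roller from behind with two open fingertips and never gripped or lifted it. At first it rolled with about a 5° skew, and I backed off a few mm once while it was still on the level. An off-centre push then squared it, and from there the fingers stayed behind it up to the crest. It came over the crest with one end at the stop and the other a few mm behind, so I nudged it flush, which read about 24 N.
- **Button:** I pressed it with closed fingers. The force peaked at 18.6 N at the bottom, then fell from 2.9 N to 0 over about 6 mm on the way up, so it was pressed fully and sprang back.
- **Last checks:** The picture after I backed away showed the roller flush at the stop. In the final scene comparison the roller, button, bottle, jar and handpiece had moved 0.4 px or less since then. Against the start picture the three bystanders had moved 0.5 px or less.
- **Weak points:** The arm's changing shadows raised the raw brightness differences in that comparison, so I relied on the shift estimates. I had used all 12 picture views by then, so I did not look at the scene again after the press.

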